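# Turn the leaf of the finish-sample board

## Task

The block of casting wax is in the way on the left page of the sample board: push it off the left end of the board so that it lies flat on the bench, clear of the board and of where the leaf will lie. Then turn the board's hinged leaf over its spine with a fingertip and press it down until it lies flat on the left page. Push only: do not lift or overturn the wax, do not pinch the leaf between the fingers or fling it over, and leave the jar, the casting and the earbud case where they stand.

Things in the scene. Friction and masses are not known exactly. Their poses are not given: they have to be found in the camera images.
- board: finish-sample board fixed to the bench: a dark wooden slab with cork pages, 150 mm (its x) by 260 mm (its y), page tops 10 mm above the bench. Origin: centre of its underside. Its +y is the left page (130 mm wide), its -y the right page; the spine runs along its x through the middle and stands 20 mm above the bench, its steel plate reaching 14 mm either side.
- spine (a point): midpoint of the leaf's hinge axis, which runs along the board's x, 15 mm above the bench. Behind the board mind the fixed desk lamp: its black arm, about 40 mm wide, slants over the bench from its foot at the back right (world 0.71, -0.27, 0.06 m) up to an elbow at the left (0.54, 0.26, 0.38 m).
- leaf (a joint): angle of the leaf about the spine, rad: 0 = flat on the right page, pi/2 = upright, 3.14 = flat on the left page. A stiff (friction) hinge: it stays where it is left and needs about 0.15 N m to turn, 1 to 2 N at the tab. It starts partly raised, at 0.3 to 0.6.
- tab_end (a point): middle of the outer end of the leaf's tab, 145 mm from the hinge axis. The leaf is an aluminium plate 130 mm along the spine, its straight edge 127 mm from the hinge axis, with a tab 44 mm wide sticking out 18 mm at the middle of that edge and so past the end of the page. Plate 3 mm thick, 5 mm with its two facings. Turns with the leaf: x along the spine, y from the tab to the spine, z out of the side that is uppermost while the leaf is on the right and underneath at the end.
- wax_block: loose pale six-sided block of casting wax, 62 (its x) by 77 (its y) by 20 mm high, 70 g, lying on the left page with its 77 mm about along the spine. Origin: centre of its underside, z up.
- wax_center (a point): centre of the wax block, 10 mm above its underside
- pigment_jar: small brown screw-top jar, 35 mm across, 46 mm high, standing loose behind the board; not to be moved. Origin under its centre.
- casting: loose rough white casting, 38 x 38 x 23 mm, behind the board; not to be moved. Origin under its centre.
- earbuds: loose white earbud case, 47 x 64 x 25 mm, behind the board; not to be moved. Origin under its centre.

How it is judged:
By the outcome, as a careful person would: the job done as asked, in the order asked, and still so for the second after the job is handed in, with the robot touching nothing.
It also fails if it takes over 58 s, if anything falls off the work surface, if the arm or the gripper's body presses on something with over 40 N, if the wrist force passes 120 N, or if a joint passes its speed limit or range.

## Robot

A 6-joint arm with a two-finger parallel gripper is mounted at the origin on a cart in front of the work surface, level with it; the furniture and walls round the work are solid. World frame = base frame: x ahead of the robot, y to its left, z up, the work surface at z = 0. Lengths are in m, angles in rad, forces in N, time in s.
With the tool pointing down it reaches from about 0.425 to 0.95 m from the base axis. Payload 3.5 kg.
Tool frame: the origin (TCP) lies on the centre line of the jaws, within the pads' length; the fingertips stand 17 mm ahead of it and the grasp point (between the pads) lies 2 mm behind it; z points along the fingers, y is the line along which they close (so a half turn about z gives the same grasp; the last joint's range is limited). The gripper opens to 85 mm and grips with 20 to 120 N. Pads are 22 mm wide; open, the fingers measure 114 mm over their backs; the gripper's body (76 mm by 85 mm) begins 54 mm behind the grasp point. The pads swing forward as they close: fully open they stand 13 mm farther back than shut.
Start: joints at [0.993, 0.286, 1.577, -0, 1.279, -0.15], TCP at [0.28, 0.614, 0.248] pointing down, gripper open.
Joint ranges: [-2.77, 2.77], [-0.9, 2.22], [0.21, 2.48], [-1.53, 4.67], [0.24, 2.81], [-2.84, 2.84]. Speed limits (rad/s): [2.79, 2.79, 3.14, 3.14, 3.14, 3.14].

## Interface

Orientations are given as a unit quaternion [x, y, z, w].
In Python, from plant import ctrl gives the robot as it stands. The module is installed in compiled form; this text tells all that it offers.
- The arm moves only by the tool drive_tool, never from a script. Its argument "moves" is a list of rows, each a list of 3 entries, a list of its own where there are three numbers: the turn, a rotation vector about the tool's x, y, z in rad, then the shift along the tool's x, y, z in m, then the finger opening in m, from 0 to 0.0854. A call has 1 to 5 rows; each row shifts and turns the commanded pose from where the row before left it, along the tool's axes as they then stand; what a row does not reach is not made up. A row lasts 1/8 s, in which the tool goes at most 62.5 mm and 10.7 degrees, less where a joint would pass 70% of its speed; a pose out of reach is approached as far as the arm can. A call with a gripper value outside its range is refused whole. The fingers move at their own pace and stop on an object; "grip_force" is the grip in N (left out, the last holds). Time passes only in rows, so rows that do not move let the fingers close. It gives the time, the measured TCP pose, the force, the opening and the grip force at its end, in the units of the state.
- ctrl.get_state(): the state, without advancing time (a new reading comes with each control period).
- ctrl.read_camera(name): name is "side" or "top"; returns a dict with "image" (420x560x3 uint8, red, green, blue), "fx", "fy", "cx", "cy" (pixels), "R" (3x3) and "t" (3): a world point X has camera coordinates R X + t. Camera axes: x right, y down, z forward; pixel columns grow to the right and rows downward; lengths in m; the calibration is good to about 2 mm. A picture is of the moment at which its call begins. There is no depth.
- ctrl.sign_off(): hands the job in; it is judged then, once.
The state is a dict: "time": time; "qpos": joint angles; "dq": joint speeds; "joint_efforts": joint torques, N m; "eef_pos": TCP position; "tcp_rot": TCP orientation; "contact_force": force on the tool from outside, world axes, zero at the start; "wrist_torque": the same for the moment, N m; "opening": opening from 0.0 (shut) to 1.0 (fully open); "finger_force": force on a finger pad.
Only numpy, scipy, OpenCV 4.12 (cv2) and the standard library are available. Lean on these libraries where they do the work, as an engineer would, in place of code of your own. Each camera call takes 0.05 s, during which the arm holds its last target. There are 200 camera calls.

## Working session

There is one attempt and no reset: what is moved stays moved. The work goes in short steps, Python scripts to look and compute and a tool call to move; the robot and the scene stay as the last step left them, time stands still between calls to the robot, and variables do not carry over. Pictures are saved under pics/ and viewed, at most 10 in all, crops included, and the job is handed in when it is done.

Besides the shell and the picture viewer there is one more tool, called in YAML: its name, and indented under it one key for each argument. drive_tool: Moves the arm, as the interface text tells. Its arguments: {"type":"object","properties":{"moves":{"type":"array","items":{"type":"array"}},"grip_force":{"type":"number"}},"required":["moves"]}

```bash
mkdir -p pics; ls; python3 - <<'E'
from plant import ctrl
import cv2,json
s=ctrl.get_state();print({k:s[k] for k in('time','eef_pos','tcp_rot','opening','contact_force')})
for n in('top','side'):
    c=ctrl.read_camera(n);cv2.imwrite(f'pics/{n}0.png',c['image'][:,:,::-1])
    print(n,c['fx'],c['cx'],c['cy'],c['R'],c['t'])
E
```

```text
pics
{'time': 0.0, 'eef_pos': array([0.27967306, 0.61367082, 0.24692327]), 'tcp_rot': array([ 2.12281164e-01,  9.77207925e-01, -1.09502076e-03, -4.23154688e-04]), 'opening': 1.0000194406527148, 'contact_force': array([ 0.69147189,  0.13627591, -0.08051   ])}
top 532.9389999668448 278.1476153753269 207.29686276506848 [[ 0.04607589 -0.9989218  -0.00567831]
 [-0.97657417 -0.04384758 -0.21066629]
 [ 0.21019017  0.01525193 -0.97754154]] [-0.12415885  0.51554723  0.80387972]
side 429.8957313983417 285.2733457441802 214.785014007673 [[ 0.9981613  -0.05921041 -0.0129669 ]
 [-0.04131209 -0.50801853 -0.86035486]
 [ 0.04435454  0.85930862 -0.50953054]] [-0.51745827  0.02756871  0.9520931 ]
```

View pics/top0.png

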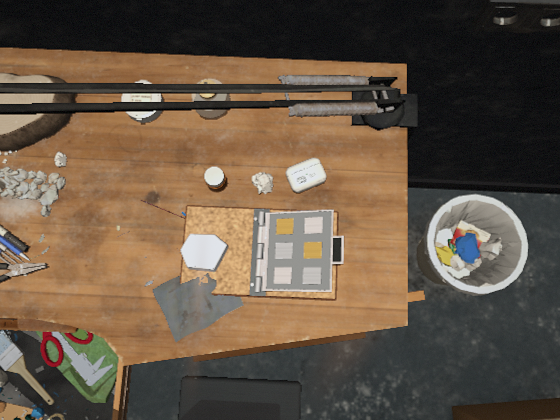

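View pics/side0.png

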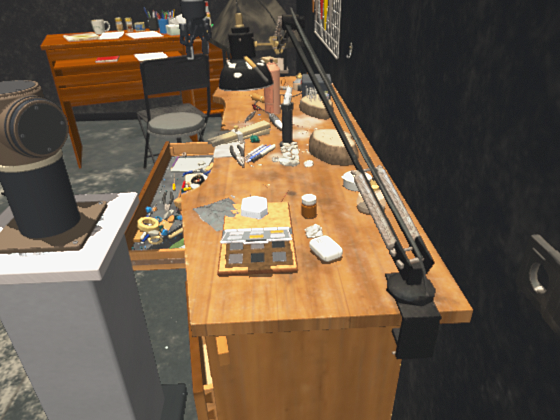

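The top view shows the board spanning about px (185,206) to (337,299), with the wax at (204,252) and the leaf tab at (337,250). The jar (215,179), casting (262,183) and earbuds (306,175) stand behind it. I'll enlarge this area.

```bash
python3 - <<'E'
import cv2
i=cv2.imread('pics/top0.png')[150:310,150:350];cv2.imwrite('pics/c1.png',cv2.resize(i,None,fx=3.75,fy=3.75,interpolation=2))
E
```

```text
(no output)
```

View pics/c1.png

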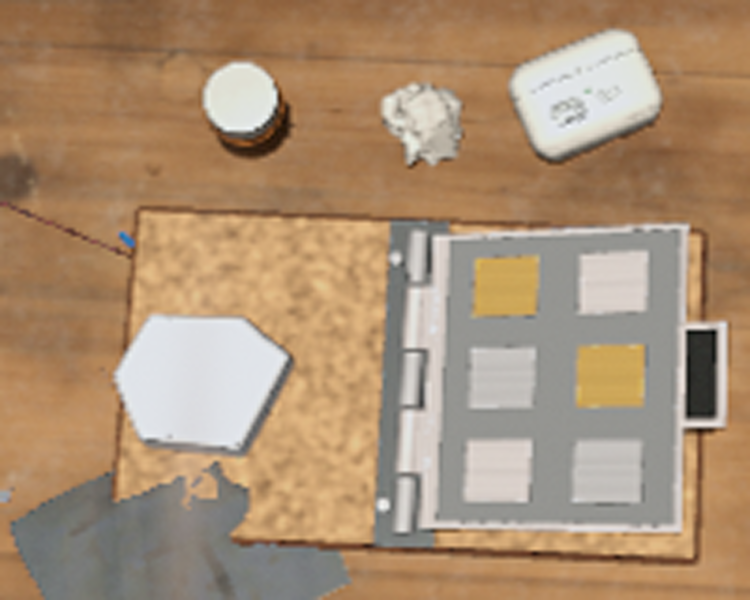

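The crop shows board corners at (137,208), (707,229) and (697,560). The wax hexagon's vertices are (152,316), (245,318), (290,357), (240,452), (142,440) and (115,378), and the tab end runs from (725,322) to (722,427).

```bash
cat > h.py <<'E'
import numpy as np
from plant import ctrl
from scipy.spatial.transform import Rotation as Ro
def ray(c,u,v,z):
    R,t=np.array(c['R']),np.array(c['t']);o=-R.T@t
    d=R.T@np.array([(u-c['cx'])/c['fx'],(v-c['cy'])/c['fy'],1]);return o+d*(z-o[2])/d[2]
def proj(c,X):
    p=np.array(c['R'])@X+c['t'];return np.array([c['fx']*p[0]/p[2]+c['cx'],c['fy']*p[1]/p[2]+c['cy']])
E
python3 - <<'E'
from h import *
np.set_printoptions(precision=4,suppress=True)
c=ctrl.read_camera('top')
f=lambda u,v,z:ray(c,u/3.75+150,v/3.75+150,z)
P=[f(137,208,.01),f(707,229,.01),f(697,560,.01),f(117,500,.01)]
for p in P:print('board',p)
ey=(P[0]-P[1]);print('len',np.linalg.norm(ey),np.linalg.norm(P[1]-P[2]))
ey/=np.linalg.norm(ey);ex=np.array([ey[1],-ey[0],0]);print('ey',ey,'ex',ex)
C=(P[0]+P[2])/2;print('C',C)
def B(p):return np.array([(p-C)@ex,(p-C)@ey,p[2]])
for u,v in [(152,316),(245,318),(290,357),(240,452),(142,440),(115,378)]:
    p=f(u,v,.03);print('wax',p,B(p))
for a in np.arange(.3,.65,.05):
    z=.015+.145*np.sin(a);print(a,'tab y B',[B(f(*q,z))[:2] for q in((725,322),(722,427))],-.145*np.cos(a))
for n,u,v,z in(('jar',240,97,.046),('cast',425,120,.02),('ear',585,90,.025)):
    p=f(u,v,z);print(n,p,B(p))
E
```

```text
board [0.5264 0.0558 0.01  ]
board [ 0.5283 -0.2023  0.01  ]
board [ 0.3808 -0.2012  0.01  ]
board [0.3951 0.0538 0.01  ]
len 0.25808636869914386 0.14755631287984014
ey [-0.0072  1.      0.    ] ex [1.     0.0072 0.    ]
C [ 0.4536 -0.0727  0.01  ]
wax [0.4742 0.0414 0.03  ] [0.0215 0.114  0.03  ]
wax [0.4752 0.0006 0.03  ] [0.0221 0.0732 0.03  ]
wax [ 0.4589 -0.0202  0.03  ] [0.0057 0.0525 0.03  ]
wax [ 0.4168 -0.0014  0.03  ] [-0.0363  0.0716  0.03  ]
wax [0.42   0.0413 0.03  ] [-0.0328  0.1143  0.03  ]
wax [0.4463 0.0553 0.03  ] [-0.0064  0.1281  0.03  ]
0.3 tab y B [array([ 0.0238, -0.1334]), array([-0.0207, -0.1328])] -0.13852379092321285
0.35 tab y B [array([ 0.0226, -0.1327]), array([-0.0215, -0.132 ])] -0.13620904336286993
0.39999999999999997 tab y B [array([ 0.0215, -0.1319]), array([-0.0222, -0.1313])] -0.13355384413041832
0.44999999999999996 tab y B [array([ 0.0204, -0.1312]), array([-0.0229, -0.1305])] -0.13056482984113815
0.49999999999999994 tab y B [array([ 0.0194, -0.1305]), array([-0.0237, -0.1298])] -0.12724947147410404
0.5499999999999999 tab y B [array([ 0.0183, -0.1298]), array([-0.0244, -0.1291])] -0.12361605569862834
0.5999999999999999 tab y B [array([ 0.0173, -0.1291]), array([-0.025 , -0.1284])] -0.11967366416190335
jar [0.5707 0.0077 0.046 ] [0.1177 0.0796 0.046 ]
cast [ 0.5708 -0.0729  0.02  ] [ 0.1172 -0.0011  0.02  ]
ear [ 0.5866 -0.1445  0.025 ] [ 0.1325 -0.0727  0.025 ]
```

```bash
cat >> h.py <<'E'
D=Ro.from_matrix(np.array([[0,1,0],[1,0,0],[0,0,-1]]).astype(float))
def plan(wps,p=None,R=None,step=.058,ang=.175):
    s=ctrl.get_state()
    if p is None:p=np.array(s['eef_pos'])
    if R is None:R=Ro.from_quat(s['tcp_rot'])
    for q,Rt in wps:
        q=np.array(q,float);r=(R.inv()*Rt).as_rotvec();n=int(np.ceil(max(np.linalg.norm(q-p)/step,np.linalg.norm(r)/ang)-1e-6))
        for i in range(n):
            d=R.inv().apply((q-p)/(n-i));rv=(R.inv()*Rt).as_rotvec()/(n-i)
            print([[round(float(x),3)+0 for x in rv],[round(float(x),4)+0 for x in d]]);p=p+R.apply(d);R=R*Ro.from_rotvec(rv)
        print('--',p)
def st():
    s=ctrl.get_state();np.set_printoptions(precision=4,suppress=True)
    print(s['time'],s['eef_pos'],Ro.from_quat(s['tcp_rot']).as_matrix().tolist(),s['contact_force'],s['opening'],s['qpos'])
E
python3 - <<'E'
from h import *
plan([((.30,.40,.22),Ro.from_quat(ctrl.get_state()['tcp_rot'])),((.38,.20,.18),D),((.447,-.043,.1),D)])
c=ctrl.read_camera('side');print(ray(c,287,143,0))
E
```

```text
[[0.0, 0.0, 0.0], [-0.0268, -0.0465, 0.0069]]
[[0.0, 0.0, 0.0], [-0.0268, -0.0465, 0.0069]]
[[0.0, 0.0, 0.0], [-0.0268, -0.0465, 0.0069]]
[[0.0, 0.0, 0.0], [-0.0268, -0.0465, 0.0069]]
-- [0.3  0.4  0.22]
[[0.0, 0.0, 0.163], [-0.0223, -0.0212, 0.0057]]
[[0.0, 0.0, 0.163], [-0.0254, -0.0173, 0.0057]]
[[0.0, 0.0, 0.163], [-0.0279, -0.013, 0.0057]]
[[0.0, 0.0, 0.163], [-0.0296, -0.0083, 0.0057]]
[[0.0, 0.0, 0.163], [-0.0306, -0.0034, 0.0057]]
[[0.0, 0.0, 0.163], [-0.0307, 0.0017, 0.0057]]
[[0.0, 0.0, 0.163], [-0.03, 0.0066, 0.0057]]
-- [0.38 0.2  0.18]
[[0.0, 0.0, 0.0], [-0.0486, 0.0134, 0.016]]
[[0.0, 0.0, 0.0], [-0.0486, 0.0134, 0.016]]
[[0.0, 0.0, 0.0], [-0.0486, 0.0134, 0.016]]
[[0.0, 0.0, 0.0], [-0.0486, 0.0134, 0.016]]
[[0.0, 0.0, 0.0], [-0.0486, 0.0134, 0.016]]
-- [ 0.447 -0.043  0.1  ]
[0.55124904 0.46048728 0.        ]
```

drive_tool:
  moves:
    - [[0,0,0],[-0.027,-0.0465,0.007],0.04]
    - [[0,0,0],[-0.027,-0.0465,0.007],0.04]
    - [[0,0,0],[-0.027,-0.0465,0.007],0.04]
    - [[0,0,0],[-0.027,-0.0465,0.007],0.04]
  grip_force: 20

```text
time: 0.7
eef_pos: [0.301, 0.3985, 0.22]
tcp_rot: [0.212, 0.977, -0.0, 0.0]
contact_force: [0.6, -0.3, 0.3]
opening: 0.466
finger_force: 0.0
```

drive_tool:
  moves:
    - [[0,0,0.163],[-0.022,-0.021,0.006],0.04]
    - [[0,0,0.163],[-0.025,-0.017,0.006],0.04]
    - [[0,0,0.163],[-0.028,-0.013,0.006],0.04]
    - [[0,0,0.163],[-0.03,-0.008,0.006],0.04]
    - [[0,0,0.163],[-0.031,-0.003,0.006],0.04]

```text
time: 1.32
eef_pos: [0.3592, 0.2568, 0.1901]
tcp_rot: [0.584, 0.812, 0.0, 0.0]
contact_force: [-0.4, 0.2, 0.5]
opening: 0.468
finger_force: 0.0
```

drive_tool:
  moves:
    - [[0,0,0.163],[-0.031,0.002,0.006],0.04]
    - [[0,0,0.163],[-0.03,0.007,0.006],0.04]
    - [[0,0,0],[-0.048,0.013,0.016],0.04]
    - [[0,0,0],[-0.048,0.013,0.016],0.04]
    - [[0,0,0],[-0.048,0.013,0.016],0.04]

```text
time: 1.95
eef_pos: [0.4223, 0.0552, 0.1301]
tcp_rot: [0.706, 0.708, 0.0, 0.0]
contact_force: [0.6, 0.7, -1.0]
opening: 0.468
finger_force: 0.0
```

drive_tool:
  moves:
    - [[0,0,0],[-0.048,0.013,0.016],0.04]
    - [[0,0,0],[-0.048,0.013,0.016],0.04]
    - [[0,0,0],[0,0,0],0.04]

```text
time: 2.33
eef_pos: [0.4483, -0.0418, 0.0974]
tcp_rot: [0.708, 0.706, -0.0, -0.001]
contact_force: [-0.7, 0.7, 0.0]
opening: 0.474
finger_force: 0.0
```

```bash
python3 - <<'E'
from h import *
import cv2
st()
a=ctrl.read_camera('top')['image'][130:320,140:360,::-1];b=ctrl.read_camera('side')['image'][130:290,190:350,::-1]
h=lambda x:cv2.resize(x,(400,int(400*x.shape[0]/x.shape[1])),interpolation=2)
A,B=h(a),h(b);O=np.zeros((400,800,3),np.uint8);O[:A.shape[0],:400]=A;O[:B.shape[0],400:]=B
cv2.imwrite('pics/m1.png',O)
E
```

```text
2.325 [ 0.4483 -0.0418  0.0974] [[0.0029133570006173596, 0.9999944732051358, -0.00160184586340996], [0.9999957333837783, -0.0029130112633766045, 0.00021812752911386105], [0.00021346012852544686, -0.0016024745123123857, -0.9999986932542518]] [-0.6784  0.6544  0.0388] 0.4736954408131355 [-0.3188 -0.0264  2.226  -0.0004  0.9436 -0.3157]
```

View pics/m1.png

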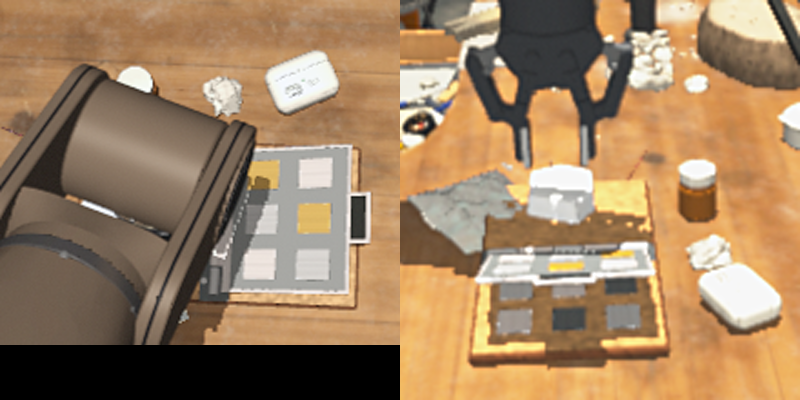

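Top view is blocked by the arm. Side view shows both fingertips (524,160 and 586,160 in the crop) above and behind the wax (560,195), with the leaf clear. I'll lower behind the wax.

drive_tool:
  moves:
    - [[0,0,0],[0.003,0,0.035],0.04]
    - [[0,0,0],[0,0,0.022],0.04]
    - [[0,0,0],[0,0,0.009],0.04]
    - [[0,0,0],[0,0,0],0.04]

```text
time: 2.92
eef_pos: [0.4481, -0.0354, 0.0324]
tcp_rot: [0.706, 0.708, -0.0, -0.0]
contact_force: [0.2, 0.7, -1.1]
opening: 0.471
finger_force: 0.0
```

```bash
python3 - <<'E'
from h import *
import cv2
st()
b=ctrl.read_camera('side')['image'][170:280,200:350,::-1]
cv2.imwrite('pics/m2.png',cv2.resize(b,None,fx=5,fy=5,interpolation=2))
E
```

```text
2.925 [ 0.4481 -0.0354  0.0324] [[-0.0033476797696616965, 0.9999942910883989, -0.0004591631201452515], [0.9999943706678939, 0.0033477837066821694, 0.0002257803727952868], [0.0002273162626474288, -0.00045840469497716375, -0.999999869096218]] [ 0.2463  0.6724 -1.0599] 0.47088110581381526 [-0.3054  0.101   2.2475  0.0001  0.7936 -0.3088]
```

View pics/m2.png

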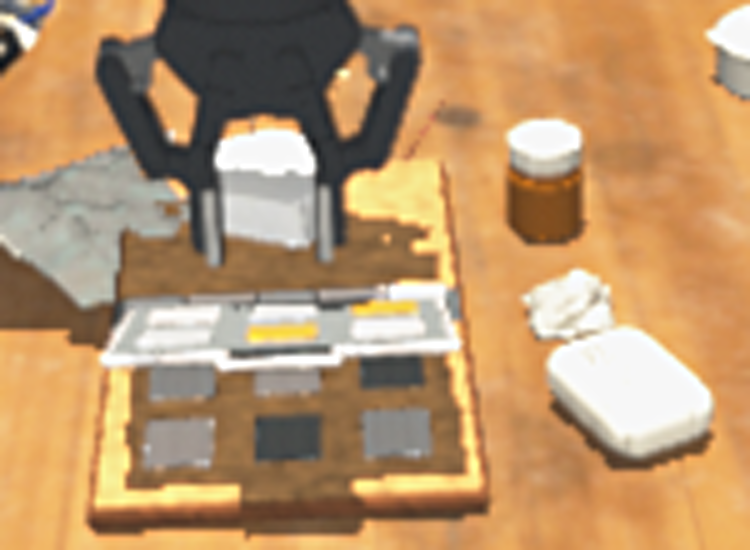

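Side crop shows both fingertips (212,260) and (328,255) standing between the wax and the spine, just above the page, with the wax behind them. I'll push left slowly.

drive_tool:
  moves:
    - [[0,0,0],[0.01,0,0.001],0.04]
    - [[0,0,0],[0.01,0,0],0.04]
    - [[0,0,0],[0.01,0,0],0.04]
    - [[0,0,0],[0.01,0,0],0.04]
    - [[0,0,0],[0.01,0,0],0.04]

```text
time: 3.6
eef_pos: [0.4483, 0.0144, 0.0315]
tcp_rot: [0.706, 0.708, 0.0, 0.0]
contact_force: [-0.4, -1.0, -0.3]
opening: 0.463
finger_force: 0.4
```

drive_tool:
  moves:
    - [[0,0,0],[0.01,0,0],0.04]
    - [[0,0,0],[0.01,0,0],0.04]
    - [[0,0,0],[0.01,0,0],0.04]
    - [[0,0,0],[0.01,0,0],0.04]
    - [[0,0,0],[0,0,0],0.04]

```text
time: 4.22
eef_pos: [0.4479, 0.0545, 0.0312]
tcp_rot: [0.706, 0.708, -0.0, -0.0]
contact_force: [0.5, -0.3, 0.6]
opening: 0.468
finger_force: 0.0
```

```bash
python3 - <<'E'
from h import *
import cv2
st()
b=ctrl.read_camera('side')['image'][150:260,200:350,::-1]
cv2.imwrite('pics/m3.png',cv2.resize(b,None,fx=5,fy=5,interpolation=2))
E
```

```text
4.225 [0.4479 0.0545 0.0312] [[-0.003091950176272282, 0.9999951369668135, -0.0004072920718625957], [0.9999952080565248, 0.0030920125962856674, 0.00015271572487222216], [0.00015397433442715041, -0.0004068179307295712, -0.9999999053955335]] [ 0.4611 -0.2508  0.6226] 0.46814457327593567 [-0.1046  0.1071  2.2437  0.0002  0.7912 -0.1078]
```

View pics/m3.png

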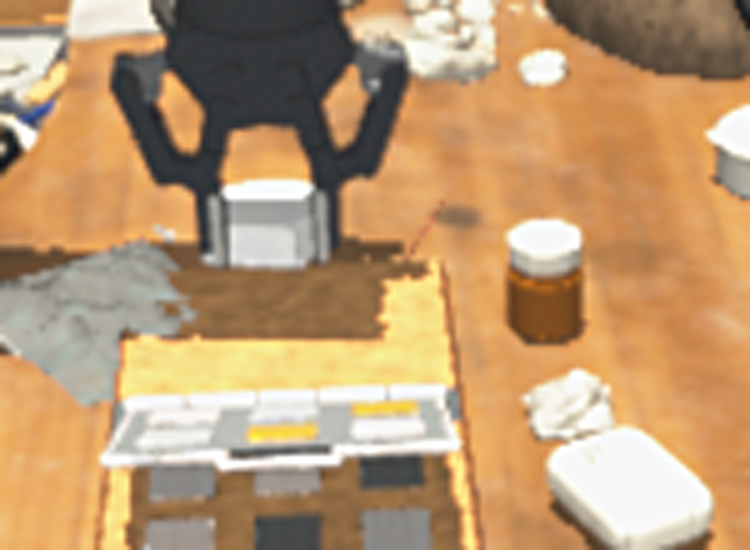

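The wax (270,225 in the crop) is being pushed and is now at the board's left end. I'll keep going and lower once past the edge.

drive_tool:
  moves:
    - [[0,0,0],[0.01,0,0],0.04]
    - [[0,0,0],[0.01,0,0],0.04]
    - [[0,0,0],[0.01,0,0.003],0.04]
    - [[0,0,0],[0.01,0,0.003],0.04]
    - [[0,0,0],[0.01,0,0.002],0.04]

```text
time: 4.9
eef_pos: [0.4487, 0.1044, 0.0238]
tcp_rot: [0.706, 0.708, 0.001, 0.001]
contact_force: [0.3, -0.9, 0.3]
opening: 0.467
finger_force: 0.6
```

drive_tool:
  moves:
    - [[0,0,0],[0.01,0,0],0.04]
    - [[0,0,0],[0.01,0,0],0.04]
    - [[0,0,0],[-0.012,0,0],0.04]
    - [[0,0,0],[-0.005,0,-0.03],0.04]
    - [[0,0,0],[0,0,-0.05],0.04]

```text
time: 5.52
eef_pos: [0.4459, 0.1059, 0.102]
tcp_rot: [0.707, 0.707, -0.002, -0.002]
contact_force: [0.7, 0.2, -0.1]
opening: 0.469
finger_force: 0.0
```

drive_tool:
  moves:
    - [[0,0,0],[0,-0.0,-0.05],0.02]
    - [[0,0,0],[-0.04,0.0,-0.04],0.0]
    - [[0,0,0],[-0.05,0.0,-0.02],0.0]
    - [[0,0,0],[-0.055,0,0],0.0]
    - [[0,0,0],[-0.055,0,0],0.0]

```text
time: 6.15
eef_pos: [0.4479, -0.0953, 0.2136]
tcp_rot: [0.706, 0.708, 0.0, 0.0]
contact_force: [-0.0, 0.4, 0.3]
opening: 0.0
finger_force: 0.0
```

```bash
python3 - <<'E'
from h import *
import cv2
st()
a=ctrl.read_camera('top')['image'][130:320,100:360,::-1];b=ctrl.read_camera('side')['image'][130:290,190:350,::-1]
h=lambda x:cv2.resize(x,(400,int(400*x.shape[0]/x.shape[1])),interpolation=2)
A,B=h(a),h(b);O=np.zeros((400,800,3),np.uint8);O[:A.shape[0],:400]=A;O[:B.shape[0],400:]=B
cv2.imwrite('pics/m4.png',O)
E
```

```text
6.15 [ 0.4479 -0.0953  0.2136] [[-0.001827326376645823, 0.9999977721368565, 0.0010566927827225388], [0.9999982860510148, 0.0018276401164844175, -0.0002960179683659889], [-0.00029794856299897066, 0.0010561500501634598, -0.9999993978866814]] [-0.0455  0.4267  0.3366] 0.00042294951204790835 [-0.4319 -0.1772  2.126   0.0002  1.1917 -0.4338]
```

View pics/m4.png

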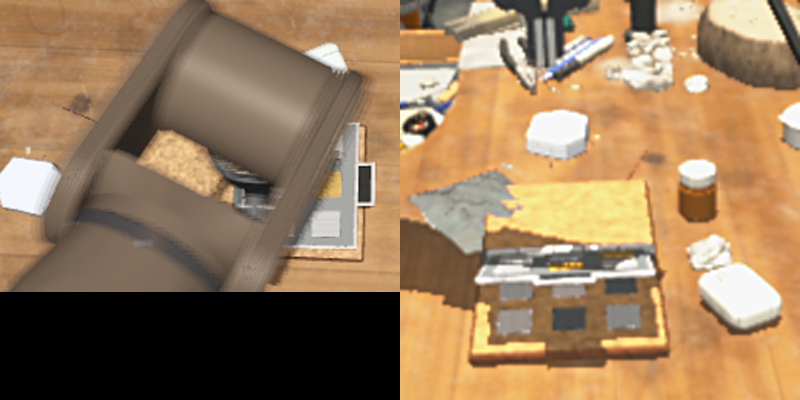

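The wax lies flat on the bench, at (28,185) in the top crop and (557,135) in the side crop, well clear of the board's left end. The bystanders have not moved. Next I'll fit the leaf angle and plan the fingertip arc.

```bash
cat >> h.py <<'E'
H=np.array([.4526,-.0727,.015]);TX=.4526
def corner(a):  # fingertip lower-left corner
    e=np.array([-np.cos(a),np.sin(a)]);n=np.array([-np.sin(a),-np.cos(a)])
    A=np.array([.145*e[0],.145*e[1]-.02]);B=.127*e+.0025*n
    w=np.clip((a-1.1)/.45,0,1);return H[1:]+(1-w)*A+w*B
def tcp(a): c=corner(a);return np.array([TX,c[0]-.011,c[1]+.017])
E
python3 - <<'E'
from h import *
st()
s=ctrl.read_camera('side');t=ctrl.read_camera('top')
L=lambda r,x,a:H+[x,-r*np.cos(a),r*np.sin(a)]
for a in np.arange(.3,.66,.05):
    print(round(a,2),'side tab',proj(s,L(.145,0,a)),'cornL',proj(s,L(.127,-.065,a)),'cornR',proj(s,L(.127,.065,a)),'top tab',proj(t,L(.145,0,a)))
print('obs side tab 256.2 240.4; L 221 242.4; R 292.4 240; top 343 250')
for a in (.4,.45,.5,.55,.7,.9,1.1,1.3,1.5,1.7,1.9,2.1,2.3,2.5,2.7,2.9,3.05,3.14): print(a,tcp(a))
E
```

```text
6.25 [ 0.448  -0.0979  0.2134] [[0.004854405894180279, 0.9999881881155985, 0.00024160442225118906], [0.9999869788322833, -0.0048540194895625565, -0.0015750113261932376], [-0.00157381996976715, 0.000249247020544759, -0.999998730482507]] [-0.711  -0.4492 -0.8037] 0.0037103809578477665 [-0.4363 -0.1751  2.1246 -0.0014  1.1913 -0.4309]
0.3 side tab [254.813  252.2884] cornL [218.9075 250.7656] cornR [290.7724 247.546 ] top tab [346.3257 252.1452]
0.35 side tab [254.6244 248.3529] cornL [218.6841 247.3818] cornR [290.6726 244.1818] top tab [345.3677 251.5136]
0.4 side tab [254.439  244.3504] cornL [218.4779 243.9426] cornR [290.5614 240.7639] top tab [344.165  250.8725]
0.45 side tab [254.2576 240.2962] cornL [218.2896 240.4604] cornR [290.4391 237.3046] top tab [342.7155 250.2234]
0.5 side tab [254.0809 236.2061] cornL [218.1201 236.9482] cornR [290.3062 233.8169] top tab [341.0177 249.5682]
0.55 side tab [253.9095 232.0962] cornL [217.9699 233.4189] cornR [290.1631 230.3135] top tab [339.0714 248.9088]
0.6 side tab [253.7442 227.9826] cornL [217.8397 229.8857] cornR [290.0105 226.8075] top tab [336.8769 248.2472]
0.65 side tab [253.5856 223.8815] cornL [217.7298 226.3619] cornR [289.8487 223.312 ] top tab [334.4362 247.5855]
obs side tab 256.2 240.4; L 221 242.4; R 292.4 240; top 343 250
0.4 [ 0.4526 -0.2173  0.0685]
0.45 [ 0.4526 -0.2143  0.0751]
0.5 [ 0.4526 -0.2109  0.0815]
0.55 [ 0.4526 -0.2073  0.0878]
0.7 [ 0.4526 -0.1946  0.1054]
0.9 [ 0.4526 -0.1738  0.1256]
1.1 [ 0.4526 -0.1495  0.1412]
1.3 [ 0.4526 -0.1214  0.1526]
1.5 [ 0.4526 -0.095   0.1583]
1.7 [ 0.4526 -0.0698  0.1583]
1.9 [ 0.4526 -0.045   0.153 ]
2.1 [ 0.4526 -0.0217  0.1429]
2.3 [ 0.4526 -0.0009  0.1284]
2.5 [0.4526 0.0165 0.11  ]
2.7 [0.4526 0.03   0.0885]
2.9 [0.4526 0.039  0.0648]
3.05 [0.4526 0.0425 0.0461]
3.14 [0.4526 0.0433 0.0347]
```

The leaf angle fits at about 0.43. Now going to the right of the tab end and down.

drive_tool:
  moves:
    - [[0,0,0],[-0.046,0.003,0],0.0]
    - [[0,0,0],[-0.046,0.003,0],0.0]
    - [[0,0,0],[-0.046,0,0],0.0]
    - [[0,0,0],[0,0,0.04],0.0]
    - [[0,0,0],[0,0,0.04],0.0]

```text
time: 6.98
eef_pos: [0.4551, -0.2305, 0.1325]
tcp_rot: [0.706, 0.708, 0.0, 0.0]
contact_force: [0.6, 0.5, -0.5]
opening: 0.003
finger_force: 0.0
```

drive_tool:
  moves:
    - [[0,0,0],[0,0,0.04],0.0]
    - [[0,0,0],[0,0,0.024],0.0]
    - [[0,0,0],[0,0,0],0.0]

```text
time: 7.35
eef_pos: [0.4533, -0.2286, 0.0669]
tcp_rot: [0.706, 0.709, -0.0, -0.003]
contact_force: [0.6, -0.3, 0.5]
opening: 0.001
finger_force: 0.0
```

```bash
python3 - <<'E'
from h import *
import cv2
st()
b=ctrl.read_camera('side')['image'][150:280,190:350,::-1]
cv2.imwrite('pics/m5.png',cv2.resize(b,None,fx=4.5,fy=4.5,interpolation=2))
E
```

```text
7.35 [ 0.4533 -0.2286  0.0669] [[-0.003959375074375698, 0.9999808741810376, -0.004751275739084788], [0.9999838091956037, 0.003978716735628569, 0.0040683116631674366], [0.004087137833673766, -0.004735090840314726, -0.9999804369181745]] [ 0.5606 -0.2727  0.4713] 0.0013282814699852902 [-0.6672  0.1567  2.1004  0.0003  0.8908 -0.6714]
```

View pics/m5.png

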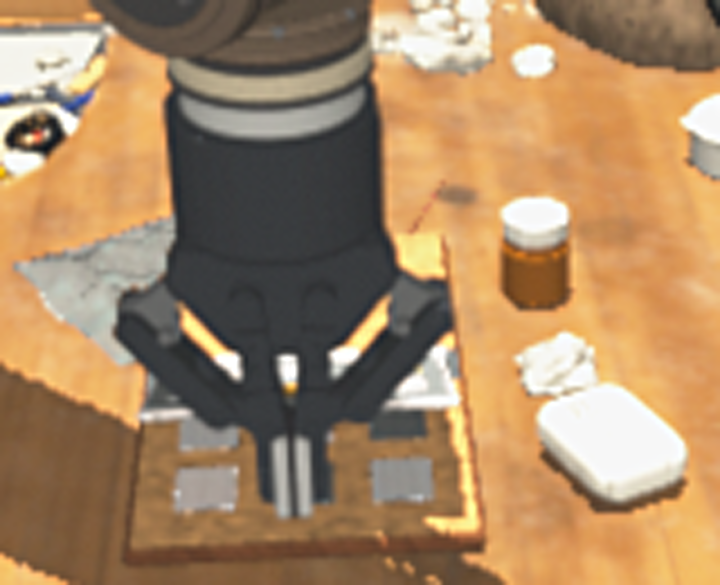

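Side crop shows the closed fingertip (290,515) just outside the tab, centred on the leaf. I'll compute the arc steps.

```bash
python3 - <<'E'
from h import *
A=np.r_[.43,np.arange(.5,3.13,.09)]
P=np.array([tcp(a) for a in A]);P[:,1]+=.001
p=ctrl.get_state()['eef_pos']
for a,q in zip(A,P):
    print(round(a,2),q[1:].round(4),[round(q[1]-p[1],4),round(q[0]-p[0],4),round(p[2]-q[2],4)]);p=q
E
```

```text
0.43 [-0.2145  0.0724] [np.float64(0.0151), np.float64(-0.0018), np.float64(-0.0038)]
0.5 [-0.2099  0.0815] [np.float64(0.0046), np.float64(0.0), np.float64(-0.0091)]
0.59 [-0.2032  0.0927] [np.float64(0.0068), np.float64(0.0), np.float64(-0.0112)]
0.68 [-0.1954  0.1032] [np.float64(0.0077), np.float64(0.0), np.float64(-0.0105)]
0.77 [-0.1868  0.1129] [np.float64(0.0087), np.float64(0.0), np.float64(-0.0098)]
0.86 [-0.1773  0.1219] [np.float64(0.0095), np.float64(0.0), np.float64(-0.0089)]
0.95 [-0.167   0.1299] [np.float64(0.0103), np.float64(0.0), np.float64(-0.0081)]
1.04 [-0.1561  0.137 ] [np.float64(0.0109), np.float64(0.0), np.float64(-0.0071)]
1.13 [-0.1442  0.1433] [np.float64(0.0119), np.float64(0.0), np.float64(-0.0063)]
1.22 [-0.1315  0.1488] [np.float64(0.0127), np.float64(0.0), np.float64(-0.0054)]
1.31 [-0.119  0.153] [np.float64(0.0125), np.float64(0.0), np.float64(-0.0042)]
1.4 [-0.1069  0.1561] [np.float64(0.0121), np.float64(0.0), np.float64(-0.0031)]
1.49 [-0.0953  0.1581] [np.float64(0.0116), np.float64(0.0), np.float64(-0.002)]
1.58 [-0.084  0.159] [np.float64(0.
[... 700 characters left out ...]
0.0084 0.1205] [np.float64(0.0083), np.float64(0.0), np.float64(0.0078)]
2.48 [0.016 0.112] [np.float64(0.0076), np.float64(0.0), np.float64(0.0085)]
2.57 [0.0228 0.1028] [np.float64(0.0068), np.float64(0.0), np.float64(0.0092)]
2.66 [0.0287 0.093 ] [np.float64(0.0059), np.float64(0.0), np.float64(0.0098)]
2.75 [0.0337 0.0828] [np.float64(0.005), np.float64(0.0), np.float64(0.0103)]
2.84 [0.0378 0.0721] [np.float64(0.0041), np.float64(0.0), np.float64(0.0107)]
2.93 [0.0409 0.0611] [np.float64(0.0031), np.float64(0.0), np.float64(0.011)]
3.02 [0.0431 0.0499] [np.float64(0.0021), np.float64(0.0), np.float64(0.0112)]
3.11 [0.0442 0.0385] [np.float64(0.0011), np.float64(0.0), np.float64(0.0114)]
```

drive_tool:
  moves:
    - [[0,0,0],[0.009,0.001,-0.003],0.0]
    - [[0,0,0],[0.006,0,-0.001],0.0]
    - [[0,0,0],[0.005,0,-0.009],0.0]
    - [[0,0,0],[0.007,0,-0.011],0.0]

```text
time: 7.9
eef_pos: [0.4562, -0.2046, 0.0949]
tcp_rot: [0.706, 0.708, -0.0, 0.001]
contact_force: [0.7, -1.9, 0.7]
opening: -0.002
finger_force: 1.3
```

drive_tool:
  moves:
    - [[0,0,0],[0.008,0,-0.0105],0.0]
    - [[0,0,0],[0.009,0,-0.01],0.0]
    - [[0,0,0],[0.0095,0,-0.009],0.0]
    - [[0,0,0],[0.01,0,-0.008],0.0]

```text
time: 8.4
eef_pos: [0.4563, -0.1684, 0.1331]
tcp_rot: [0.706, 0.708, -0.0, 0.002]
contact_force: [-0.1, -4.1, 3.2]
opening: 0.004
finger_force: 2.0
```

```bash
python3 - <<'E'
from h import *
import cv2
st()
b=ctrl.read_camera('side')['image'][130:290,190:350,::-1];a=ctrl.read_camera('top')['image'][130:320,140:360,::-1]
h=lambda x:cv2.resize(x,(400,int(400*x.shape[0]/x.shape[1])),interpolation=2)
A,B=h(a),h(b);O=np.zeros((400,800,3),np.uint8);O[:A.shape[0],:400]=A;O[:B.shape[0],400:]=B
cv2.imwrite('pics/m6.png',O)
E
```

```text
8.4 [ 0.4563 -0.1684  0.1331] [[-0.0021390597687654133, 0.999995145335707, 0.002265773228688421], [0.9999930283979022, 0.002145979029847226, -0.003055802610759201], [-0.003060650077698535, 0.0022592208881930635, -0.9999927641448614]] [-0.145  -4.1268  3.174 ] 0.004106344790516129 [-0.5618 -0.0035  2.1266 -0.0016  1.0149 -0.5631]
```

View pics/m6.png

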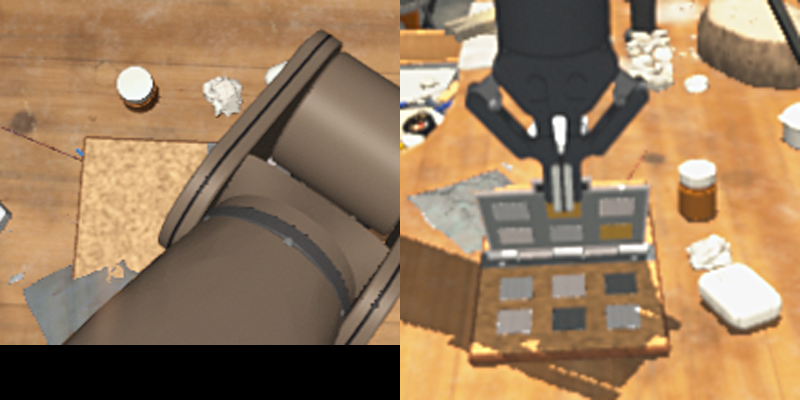

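Side crop shows the leaf raised to about 1 rad, with the fingertip (565,210) pushing on its tab. I'll continue over the top.

drive_tool:
  moves:
    - [[0,0,0],[0.011,0,-0.006],0.0]
    - [[0,0,0],[0.012,0,-0.006],0.0]
    - [[0,0,0],[0.0125,0,-0.005],0.0]
    - [[0,0,0],[0.0125,0,-0.004],0.0]

```text
time: 9.0
eef_pos: [0.4551, -0.1184, 0.1517]
tcp_rot: [0.706, 0.708, -0.0, -0.001]
contact_force: [0.2, -1.4, -0.1]
opening: 0.002
finger_force: 0.6
```

drive_tool:
  moves:
    - [[0,0,0],[0.012,0,-0.002],0.0]
    - [[0,0,0],[0.0115,0,-0.001],0.0]
    - [[0,0,0],[0.0115,0,-0.0],0.0]
    - [[0,0,0],[0.0115,0,0.0],0.0]

```text
time: 9.5
eef_pos: [0.4551, -0.0723, 0.1545]
tcp_rot: [0.706, 0.708, -0.0, -0.0]
contact_force: [1.0, -0.8, -0.1]
opening: 0.001
finger_force: 0.6
```

```bash
python3 -c "
from h import *
st()"
```

```text
9.5 [ 0.4551 -0.0723  0.1545] [[-0.001930963192474441, 0.9999979659161282, -0.0005827046902377314], [0.9999980827313777, 0.001931152401667072, 0.00032432078372163095], [0.00032544541558797067, -0.0005820773215403916, -0.9999997776356121]] [ 0.9986 -0.8043 -0.0924] 0.0005179625925968332 [-0.3784 -0.0939  2.1688  0.0001  1.0673 -0.3804]
```

drive_tool:
  moves:
    - [[0,0,0],[0.0115,0,0.001],0.0]
    - [[0,0,0],[0.011,0,0.0025],0.0]
    - [[0,0,0],[0.011,0,0.0035],0.0]
    - [[0,0,0],[0.0105,0,0.0045],0.0]
    - [[0,0,0],[0.01,0,0.005],0.0]

```text
time: 10.12
eef_pos: [0.4552, -0.0185, 0.138]
tcp_rot: [0.706, 0.708, 0.0, -0.0]
contact_force: [-0.8, -1.0, 0.7]
opening: -0.004
finger_force: 0.4
```

drive_tool:
  moves:
    - [[0,0,0],[0.0095,0,0.006],0.0]
    - [[0,0,0],[0.009,0,0.007],0.0]
    - [[0,0,0],[0.008,0,0.008],0.0]
    - [[0,0,0],[0.0075,0,0.0085],0.0]

```text
time: 10.62
eef_pos: [0.4553, 0.0153, 0.1083]
tcp_rot: [0.706, 0.708, 0.0, 0.0]
contact_force: [1.3, -0.3, 1.3]
opening: 0.004
finger_force: 0.3
```

```bash
python3 -c "
from h import *
st()"
```

```text
10.625 [0.4553 0.0153 0.1083] [[-0.0019113011923934534, 0.9999980595058297, 0.00047740164121803214], [0.9999981652031947, 0.0019112396017946362, 0.00012943503638471407], [0.00012852235629412287, 0.0004776481546224056, -0.9999998776671148]] [ 1.3014 -0.3459  1.3072] 0.0038130481259388517 [-0.1898 -0.0341  2.2096  0.0003  0.9656 -0.1918]
```

drive_tool:
  moves:
    - [[0,0,0],[0.0068,0,0.009],0.0]
    - [[0,0,0],[0.006,0,0.01],0.0]
    - [[0,0,0],[0.005,0,0.0105],0.0]
    - [[0,0,0],[0.004,0,0.0107],0.0]
    - [[0,0,0],[0.003,0,0.011],0.0]

```text
time: 11.25
eef_pos: [0.4551, 0.0398, 0.0568]
tcp_rot: [0.706, 0.708, -0.0, -0.0]
contact_force: [0.5, 0.5, 0.1]
opening: -0.0
finger_force: 0.3
```

drive_tool:
  moves:
    - [[0,0,0],[0.002,0,0.011],0.0]
    - [[0,0,0],[0.001,0,0.008],0.0]
    - [[0,0,0],[0,0,0.003],0.0]

```text
time: 11.62
eef_pos: [0.4547, 0.0427, 0.0349]
tcp_rot: [0.706, 0.708, -0.0, -0.001]
contact_force: [0.3, -0.1, 1.2]
opening: 0.001
finger_force: 0.2
```

Now pressing down gently until the force rises.

drive_tool:
  moves:
    - [[0,0,0],[0,0,0.0015],0.0]
    - [[0,0,0],[0,0,0.0015],0.0]

```text
time: 11.88
eef_pos: [0.455, 0.0426, 0.0342]
tcp_rot: [0.706, 0.708, -0.001, -0.001]
contact_force: [-7.7, 0.9, 20.3]
opening: -0.002
finger_force: 10.0
```

drive_tool:
  moves:
    - [[0,0,0],[0,0,0.001],0.0]
    - [[0,0,0],[0,0,0],0.0]

```text
time: 12.12
eef_pos: [0.455, 0.0426, 0.0341]
tcp_rot: [0.706, 0.708, -0.001, -0.001]
contact_force: [-9.8, 0.5, 21.3]
opening: 0.003
finger_force: 10.1
```

Firm contact at the flat height with 21 N. I'll retreat to the right and look.

drive_tool:
  moves:
    - [[0,0,0],[0,0,-0.01],0.0]
    - [[0,0,0],[0,0,-0.05],0.0]
    - [[0,0,0],[0,0,-0.06],0.0]
    - [[0,0,0],[0,0,-0.06],0.0]
    - [[0,0,0],[-0.055,0,0],0.0]

```text
time: 12.75
eef_pos: [0.4588, -0.0117, 0.2186]
tcp_rot: [0.704, 0.71, 0.004, 0.006]
contact_force: [1.0, -1.2, -0.8]
opening: 0.001
finger_force: 0.0
```

drive_tool:
  moves:
    - [[0,0,0],[-0.055,0,0],0.0]
    - [[0,0,0],[-0.055,0,0],0.0]
    - [[0,0,0],[-0.055,0,0],0.0]
    - [[0,0,0],[-0.055,0,0],0.0]
    - [[0,0,0],[0,0,0],0.0]

```text
time: 13.38
eef_pos: [0.4555, -0.2358, 0.212]
tcp_rot: [0.708, 0.706, -0.0, 0.001]
contact_force: [0.7, 1.3, 0.5]
opening: -0.001
finger_force: 0.0
```

```bash
python3 - <<'E'
from h import *
import cv2
st()
a=ctrl.read_camera('top')['image'][130:320,100:320,::-1];b=ctrl.read_camera('side')['image'][130:290,190:350,::-1]
h=lambda x:cv2.resize(x,(400,int(400*x.shape[0]/x.shape[1])),interpolation=2)
A,B=h(a),h(b);O=np.zeros((400,800,3),np.uint8);O[:A.shape[0],:400]=A;O[:B.shape[0],400:]=B
cv2.imwrite('pics/m7.png',O)
E
```

```text
13.375 [ 0.4555 -0.2358  0.212 ] [[0.0031083462911762312, 0.9999948039294454, 0.0008545744228473666], [0.9999945006878966, -0.003107355017871907, -0.0011588523449538232], [-0.0011561908573542968, 0.0008581718376643577, -0.999998963381362]] [0.7467 1.3081 0.4684] -0.0011394649485640567 [-0.6755 -0.0413  2.0057 -0.0004  1.1758 -0.6722]
```

View pics/m7.png

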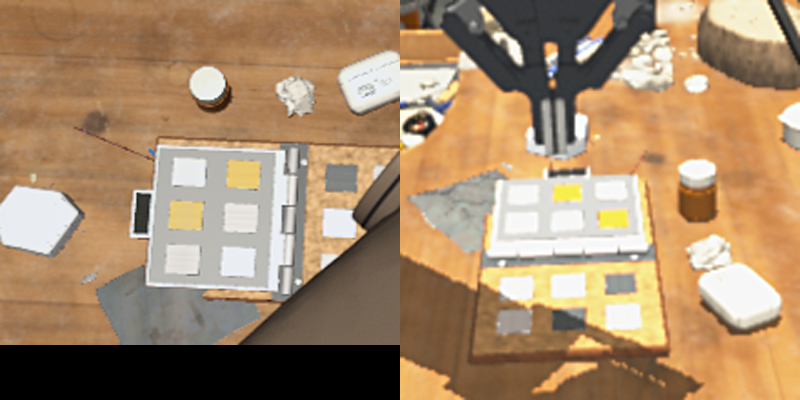

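The leaf lies flat on the left page with its tab at (142,215). The wax is flat on the bench at (38,220), clear of both, and the jar, casting and earbud case are where they stood. Handing in.

```bash
python3 -c "
from plant import ctrl
print(ctrl.sign_off())"
```

```text
the job is handed in; nothing more can be done
None
```

The job is handed in at about 13 s: the final camera view showed the wax flat on the bench clear of the board, the leaf flat on the left page, and the jar, casting and earbud case where they stood; no verdict came back from the hand-in.

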